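# Hook the vent cover under its ledge and swing it shut

## Robot

A 6-joint arm with a two-finger parallel gripper is mounted at the origin on the work surface. World frame = base frame: x ahead of the robot, y to its left, z up, the work surface at z = 0. Lengths are in m, angles in rad, forces in N, time in s.
With the tool pointing down it reaches from about 0.3 to 0.775 m from the base axis. Payload 14.6 kg.
Tool frame: the origin (TCP) lies on the centre line of the jaws, within the pads' length; the fingertips stand 25 mm ahead of it and the grasp point (between the pads) lies 6 mm ahead of it (ctrl.tip_reach is the distance from the TCP to the fingertips, in m); z points along the fingers, y is the line along which they close (so a half turn about z gives the same grasp; the last joint's range is limited). The gripper opens to 94 mm and grips with 3 to 60 N. Pads are 16 mm wide; open, the fingers measure 119 mm over their backs; the gripper's body (75 mm by 177 mm) begins 78 mm behind the grasp point.
Start: joints at [-1.365, 0.3, 1.521, -0, 1.321, -0.067], TCP at [0.148, -0.53, 0.23] pointing down, gripper open.
Joint ranges: [-3.03, 3.03], [-0.79, 2.21], [0.23, 2.52], [-1.04, 4.18], [0, 3.07], [-2.55, 2.55]. Speed limits (rad/s): [2.22, 2.22, 2.57, 3.14, 3.14, 3.14].

## Interface

Orientations are given as [roll, pitch, yaw] about the fixed x, y, z axes, in that order (R = Rz(yaw) Ry(pitch) Rx(roll)).
In Python, from station import ctrl gives the robot as it stands. The module is installed in compiled form; this text tells all that it offers.
- The arm moves only by the tool apply_moves, never from a script. Its argument "deltas" is a list of rows, each a list of 7 numbers: the closure in counts, from 0 (fully open) to 255 (shut), then the shift along the world's x, y, z in cm, then the turn, a rotation vector about the world's x, y, z in rad. In form: [[jaw, tx, ty, tz, ax, ay, az], ...]. A call has 1 to 10 rows; each row shifts and turns the commanded pose from where the row before left it; what a row does not reach is not made up. A row lasts 1/10 s, in which the tool goes at most 50 mm and 8.59 degrees, less where a joint would pass 70% of its speed; a pose out of reach is approached as far as the arm can. A call with a gripper value outside its range is refused whole. The fingers move at their own pace and stop on an object; "grip_force" is the grip in N (left out, the last holds). Time passes only in rows, so rows that do not move let the fingers close. It gives the time, the measured TCP pose, the force, the opening and the grip force at its end, in the units of the state.
- ctrl.get_obs(): the state, without advancing time (a new reading comes with each control period).
- ctrl.camera(name): name is "scene" or "side" or "wrist"; returns a dict with "img" (400x640x3 uint8, red, green, blue), "K" (3x3 intrinsics, pixels), "k1" (the pictures are not rectified: a ray, as slopes to the right and down, at radius r is drawn at 1 + k1 r^2 times it, then the intrinsics apply), "pose" (4x4, takes a point from camera to world coordinates); the wrist camera has in their place "hand_eye" (4x4, takes a point from camera to tool coordinates, whose origin is the TCP and whose axes are the flange's). Camera axes: x right, y up, looking along -z (the intrinsics and any distortion apply to the point x, -y, -z); pixel columns grow to the right and rows downward; lengths in m; the calibration is good to about 2 mm. A picture is of the moment at which its call begins: read the wrist's pose just before it. There is no depth.
- ctrl.hand_in(): hands the job in; it is judged then, once.
The state is a dict: "time_s": time; "qpos": joint angles; "joint_vel": joint speeds; "tau": joint torques, N m; "ee_pos": TCP position; "eef_rot": TCP orientation; "force": force on the tool from outside, world axes, zero at the start; "moment": the same for the moment, N m; "grip_width": finger opening in m; "grip_force": force on a finger pad.
Only numpy, scipy, OpenCV 4.12 (cv2) and the standard library are available. Lean on these libraries where they do the work, as an engineer would, in place of code of your own. Each camera call takes 0.05 s, during which the arm holds its last target. There are 200 camera calls.

## Task

Put the loose tin cover back on the cabinet's ventilation opening: pick it up by its bar, hook its thin lip under the frame's ledge with the cover tilted, then swing it down until it lies flush in the frame, and let go. Feel your way and lower it under control: do not force it, as the tin bends, and do not let it fall shut. Leave everything else on the cabinet where it is.

Things in the scene. Friction and masses are not known exactly. Their poses are not given: they have to be found in the camera images.
- cover: Loose tin cover, 0.3 to 0.55 kg, lying flat. Origin: centre of the underside of its 150 x 130 mm outline (x by y), z up. A boxed pan 12 thick from x = -61 to +75 mm; along the -x edge a thin lip, see cover_lip; on top a grip bar, see cover_bar. More than 20 N between cover and vent bends the tin.
- cover_lip (a point): Middle of the lip's outer lower edge, at (-75, 0, 0) mm in the cover's frame. The lip is a tongue 4 mm thick, flush with the underside, from x = -75 to -61 mm, the full 130 mm wide.
- cover_bar (a point): Top middle of the cover's black bakelite grip bar, at (0, 0, 48) mm in the cover's frame. The bar is 14 mm thick along the cover's x, 80 mm long along y, 36 mm high (z = 12 to 48 mm).
- duct: Vent: fixed dark steel duct stub 126 x 140 mm, 30 high, with a grey frame on it that takes the cover. Origin: centre of the duct at cabinet-top level, z up; -x is the ledge side, turned roughly to the robot. This pose and the vent points are those of the duct, NOT of the frame: see vent_slot.
- vent_slot (a point): Side of the duct, (0, 77, 30) mm in its frame. The frame sits on slotted screws: as a whole it stands up to 12 mm off its nominal place along the duct's x, either way, differently each time and not measured, so ledge and walls must be seen or felt. It is tight and does not shift when pushed.
- vent_seat (a point): Nominal middle of the frame's rebate floor, (0, 0, 36) mm in the duct's frame. Rebate: 153 mm along x, 138 along y (3 mm play in all along x, 4 mm each side in y), 12 deep, so the seated cover is flush with the frame top at z = 48; walls 8 thick. The floor is a closed plate for 55 mm from the ledge-side wall, then slats 1 mm lower.
- vent_ledge (a point): Nominal lower edge of the ledge's tip, (-67.5, 0, 45) mm in the duct's frame. The ledge, 3 mm thick, overhangs the rebate by 9 mm all along the -x wall and leaves a 9 mm high gap for the lip. Ledge to far wall is 144 mm, shorter than the cover, so it goes in only lip first, tilted (10 to 20 degrees is good).
- transformer: Bystander, not to be disturbed: black bakelite transformer, 100 x 90 x 82 mm high. Origin: centre of its underside.
- tube: Bystander, not to be disturbed: frosted glass cathode tube lying in a wooden cradle 80 x 240, 102 mm high. Origin: centre of its underside.
- core: Bystander, not to be disturbed: grey iron core block, 60 x 50 x 40 mm high. Origin: centre of its underside.
- posts: Bystander, not to be disturbed: wooden strip 100 x 50 with two brass contact posts, 55 mm high. Origin: centre of its underside.
- screwdriver: Bystander, not to be disturbed: screwdriver lying flat on the cabinet top.
- jar: Bystander, not to be disturbed: small glass jar with steel cap, 60 across, 75 mm high. Origin: centre of its underside.
- meter: Bystander, not to be disturbed: black bakelite meter lying flat, 90 x 110, about 40 mm high. Origin: centre of its underside.
Not all that is in view belongs to the job. What is shaped like the cover but pink is not meant.

How it is judged:
By the outcome, as a careful person would: the job done as asked, in the order asked, and still so for the second after the job is handed in, with the robot touching nothing.
It also fails if it takes over 48 s, if anything falls off the work surface, if the arm or the gripper's body presses on something with over 40 N, if the wrist force passes 120 N, or if a joint passes its speed limit or range.

## Working session

There is one attempt and no reset: what is moved stays moved. The work goes in short steps, Python scripts to look and compute and a tool call to move; the robot and the scene stay as the last step left them, time stands still between calls to the robot, and variables do not carry over. Pictures are saved under pics/ and viewed, at most 10 in all, crops included, and the job is handed in when it is done.

Besides the shell and the picture viewer there is one more tool, called by a JSON object that holds its "api" and its "payload". apply_moves: Moves the arm, as the interface text tells. Its arguments: {"type":"object","properties":{"deltas":{"type":"array"},"grip_force":{"type":"number"}},"required":["deltas"]}

```bash
mkdir -p pics
python3 - <<'E'
from station import ctrl
import cv2,numpy as np
for n in ["scene","side"]:
    c=ctrl.camera(n); cv2.imwrite(f"pics/{n}0.png",c["img"][:,:,::-1]); np.savez(f"{n}0.npz",**c)
    print(n,c["K"].tolist(),c["k1"],np.round(c["pose"],3).tolist())
c=ctrl.camera("wrist");print(c["K"].tolist(),c["k1"],np.round(c["hand_eye"],4).tolist())
o=ctrl.get_obs();print(o,ctrl.tip_reach)
E
```

```text
scene [[447.15555767750806, 0.0, 325.19849524967344], [0.0, 447.15555767750806, 201.40264477224466], [0.0, 0.0, 1.0]] -0.11801540225398525 [[0.566, -0.507, 0.65, 1.389], [0.824, 0.339, -0.453, -0.613], [0.009, 0.792, 0.61, 0.871], [0.0, 0.0, 0.0, 1.0]]
side [[370.4797705662775, 0.0, 318.34608915032675], [0.0, 370.4797705662775, 193.54242686068886], [0.0, 0.0, 1.0]] 0.018242527762692556 [[-0.986, 0.108, -0.126, 0.41], [-0.165, -0.707, 0.688, 0.72], [-0.015, 0.699, 0.715, 0.793], [0.0, 0.0, 0.0, 1.0]]
[[286.68666184309456, 0.0, 322.75126193664215], [0.0, 286.68666184309456, 195.5039867555284], [0.0, 0.0, 1.0]] -0.029793864916844173 [[-0.0001, 0.9593, 0.2825, 0.0838], [1.0, 0.0005, -0.0012, 0.001], [-0.0013, 0.2825, -0.9593, -0.1533], [0.0, 0.0, 0.0, 1.0]]
{'time_s': 0.15, 'qpos': array([-1.36457767e+00,  3.00345992e-01,  1.52140948e+00, -2.70672601e-05,
        1.32068177e+00, -6.65703774e-02]), 'joint_vel': array([-7.34318895e-04, -6.74523977e-04, -2.68870083e-03, -8.01214635e-04,
        7.34477768e-04, -7.29806058e-05]), 'tau': array([ 7.98376004e-04, -5.31961083e+01, -3.52821028e+01,  7.08355266e-02,
        2.36085331e-02, -6.76853347e-05]), 'ee_pos': array([ 0.14815322, -0.5295006 ,  0.23002754]), 'eef_rot': array([-3.14074819e+00, -3.00219059e-05,  2.72795734e-01]), 'force': array([-0.13823416, -0.70471029, -0.23970479]), 'moment': array([-0.00851107,  0.00885659, -0.02916188]), 'grip_force': 0.0, 'grip_width': 0.09370613872433929} 0.025
```

View pics/scene0.png

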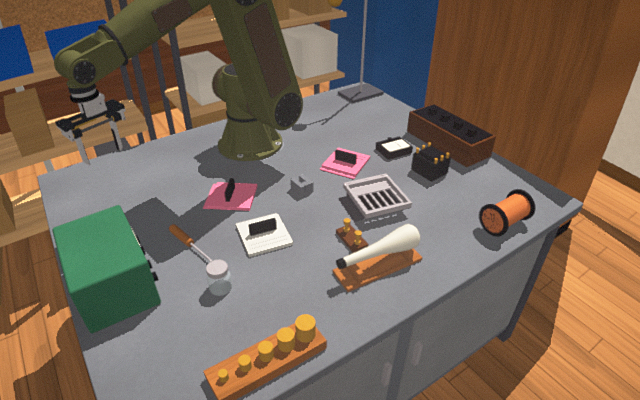

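View pics/side0.png

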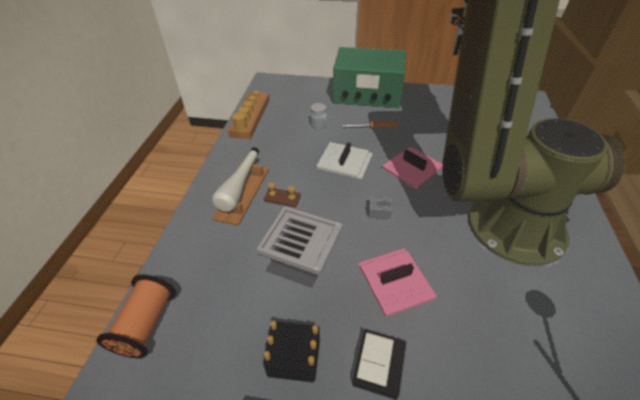

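The white cover is at scene (264,234) / side (345,160), and the vent is at scene (377,197) / side (300,240). The core is near scene (300,185), and the posts and tube are next to the vent. The pink covers are decoys. Next I'll measure coarsely.

```bash
cat > h.py <<'E'
import numpy as np,cv2
from scipy.spatial.transform import Rotation as R
def T_tool(o):
    T=np.eye(4);T[:3,:3]=R.from_euler('xyz',o['eef_rot']).as_matrix();T[:3,3]=o['ee_pos'];return T
def rays(c,px,pose):
    K=c['K'];d=np.array([float(c['k1']),0,0,0])
    u=cv2.undistortPoints(np.array(px,float).reshape(-1,1,2),K,d).reshape(-1,2)
    v=np.c_[u[:,0],-u[:,1],-np.ones(len(u))]@pose[:3,:3].T
    return pose[:3,3],v
def onplane(c,px,z,pose=None):
    p,v=rays(c,px,c['pose'] if pose is None else pose)
    return p+v*((z-p[2])/v[:,2])[:,None]
def proj(c,P,pose):
    q=(np.array(P)-pose[:3,3])@pose[:3,:3]; s=np.c_[q[:,0],-q[:,1]]/-q[:,2:]
    s=s*(1+c['k1']*(s**2).sum(1,keepdims=True)); return s@c['K'][:2,:2].T+c['K'][:2,2]
E
python3 - <<'E'
from h import *
np.set_printoptions(precision=4,suppress=True)
sc=np.load('scene0.npz');sd=np.load('side0.npz')
for n,c,roi in [('scene',sc,(225,205,300,262)),('side',sd,(305,135,382,185))]:
    x0,y0,x1,y1=roi;im=c['img'][y0:y1,x0:x1].astype(int)
    m=(im.min(2)>150).astype(np.uint8)
    k=max(cv2.findContours(m,cv2.RETR_EXTERNAL,cv2.CHAIN_APPROX_NONE)[0],key=cv2.contourArea)
    r=cv2.boxPoints(cv2.minAreaRect(k))
    q=cv2.approxPolyDP(cv2.convexHull(k),4,True)[:,0]+[x0,y0]
    print(n,q.tolist());W=onplane(c,q,0.012);print(W[:,:2],np.linalg.norm(W-np.roll(W,-1,0),axis=1))
print('vent scene',onplane(sc,[(345,187),(385,176),(411,202),(371,217)],.048)[:,:2])
print('vent side',onplane(sd,[(285,209),(342,228),(318,271),(260,243)],.048)[:,:2])
print('bar',onplane(sc,[(262,223)],.048)[:,:2],onplane(sd,[(347,147)],.048)[:,:2])
E
```

```text
scene [[292, 242], [249, 254], [225, 220], [236, 212], [286, 205]]
[[ 0.5773 -0.1597]
 [ 0.5534 -0.2827]
 [ 0.3833 -0.2769]
 [ 0.367  -0.2328]
 [ 0.4221 -0.0878]] [0.1253 0.1702 0.0471 0.1551 0.1711]
side [[330, 143], [371, 154], [361, 177], [317, 165]]
[[ 0.5484 -0.2751]
 [ 0.4071 -0.237 ]
 [ 0.4299 -0.122 ]
 [ 0.5732 -0.157 ]] [0.1464 0.1173 0.1475 0.1207]
vent scene [[0.4866 0.0913]
 [0.5097 0.237 ]
 [0.6603 0.2119]
 [0.6478 0.0656]]
vent side [[0.6211 0.074 ]
 [0.4608 0.1159]
 [0.5005 0.2523]
 [0.6569 0.1948]]
bar [[ 0.4963 -0.2087]] [[ 0.4853 -0.2167]]
```

{"api": "apply_moves", "payload": {"deltas": [[0,3.4,3.3,0.3,0,0,0.104],[0,3.4,3.3,0.3,0,0,0.104],[0,3.4,3.3,0.3,0,0,0.104],[0,3.4,3.3,0.3,0,0,0.104],[0,3.4,3.3,0.3,0,0,0.104],[0,3.4,3.3,0.3,0,0,0.104],[0,3.4,3.3,0.3,0,0,0.104],[0,3.4,3.3,0.3,0,0,0.104],[0,3.4,3.3,0.3,0,0,0.104],[0,3.4,3.3,0.3,0,0,0.104]], "grip_force": 30}}

```text
time_s: 1.15
ee_pos: [0.4893, -0.1979, 0.2605]
eef_rot: [-3.142, 0.0, 1.317]
force: [1.0, -0.2, 0.4]
grip_width: 0.0942
grip_force: 0.0
```

Run:
```python
from station import ctrl
from h import *
o=ctrl.get_obs();c=ctrl.camera("wrist");np.savez("w1.npz",T=T_tool(o)@c['hand_eye'],**c)
cv2.imwrite("pics/w1.png",c["img"][:,:,::-1]);print(o['ee_pos'],o['eef_rot'],o['qpos'],o['time_s'])
```

```text
[ 0.48928929 -0.19793922  0.26052768] [-3.14154021e+00  1.68040329e-05  1.31715966e+00] [-4.53803994e-01  2.27995807e-01  1.54110587e+00 -2.74336297e-05
  1.37253904e+00 -2.00161921e-01] 1.15
```

View pics/w1.png

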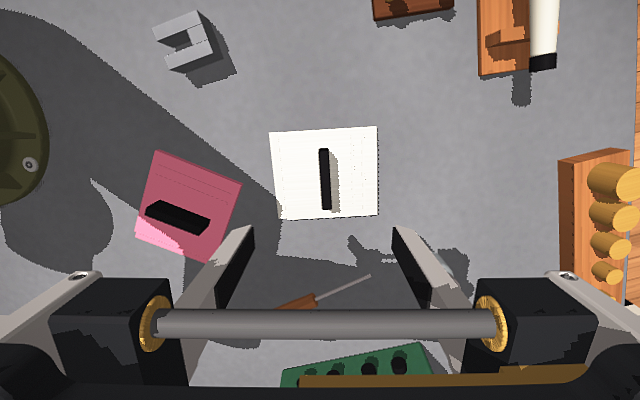

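The wrist view shows the white cover at (270–378, 127–220) with its bar at (324,180). A faint lip line runs at x≈281, on the robot's side. I'll measure it.

Run:
```python
from h import *
np.set_printoptions(precision=4,suppress=True)
c=np.load('w1.npz');T=c['T'];im=c['img'].astype(int)
def rect(m,z,nm):
    k=max(cv2.findContours(m.astype(np.uint8),cv2.RETR_EXTERNAL,cv2.CHAIN_APPROX_NONE)[0],key=cv2.contourArea)[:,0]+[255,110]
    W=onplane(c,k,z,T)[:,:2]*1000
    (cx,cy),s,a=cv2.minAreaRect(W.astype(np.float32));print(nm,cx,cy,s,a, k.min(0),k.max(0))
    return cv2.convexHull(k)[:,0]
sub=im[110:235,255:395]
h=rect(sub.min(2)>170,.010,'cover')
q=cv2.approxPolyDP(h.reshape(-1,1,2).astype(np.int32),4,True)[:,0];print(q.tolist(),onplane(c,q,.008,T)[:,:2])
dark=(sub.max(2)<45); dark[:15]=0;dark[-20:]=0
rect(dark[:, :].astype(np.uint8),.048,'bar')
g=sub[25:100].mean((2)); 
for y in (140,210): print(im[y,266:290].mean(1).astype(int), im[y,364:384].mean(1).astype(int))
```

```text
cover 491.9222106933594 -205.07943725585938 (130.3554229736328, 149.20053100585938) 78.83946990966797 [268 126] [376 219]
[[376, 126], [376, 214], [280, 217], [268, 132]] [[ 0.5779 -0.1564]
 [ 0.552  -0.2832]
 [ 0.4106 -0.2514]
 [ 0.4311 -0.1268]]
bar 492.83984375 -202.90843200683594 (82.38691711425781, 12.154744148254395) 79.04203796386719 [319 148] [331 209]
[157 155 146 208 253 253 251 250 250 250 250 251 249 251 252 251 251 251
 251 251 251 252 252 252] [251 252 251 251 251 251 251 251 251 251 252 255 241  78  58 148 155 151
 153 154]
[ 80  79  79  80  78  76  77  77  77  77  72 104 149 152 149 142 124 244
 251 251 249 249 248 249] [248 248 248 248 248 248 249 248 248 249 248 251 255 158  47 148 158 156
 160 159]
```

Run:
```python
from h import *
c=np.load('w1.npz');s=c['img'][118:228,258:388,::-1].astype(float)
s=np.clip((s-225)*8,0,255);cv2.imwrite('pics/w1c.png',cv2.resize(s.astype(np.uint8),None,fx=5,fy=5,interpolation=0))
```

```text
(no output)
```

View pics/w1c.png

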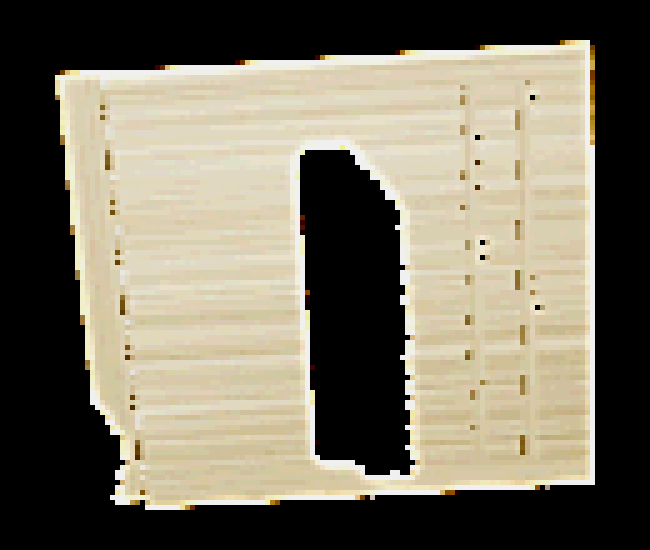

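The lip line is confirmed on the robot's side (crop x≈100–140), so the cover's x points at about -11°. Next I'll descend and grip the bar.

{"api": "apply_moves", "payload": {"deltas": [[0,0.35,-0.55,-4,0,0,0.062],[0,0,0,-4.5,0,0,0],[0,0,0,-4.5,0,0,0],[0,0,0,-4,0,0,0],[0,0,0,-2.8,0,0,0],[0,0,0,-2,0,0,0],[0,0,0,0,0,0,0]], "grip_force": 40}}

```text
time_s: 1.9
ee_pos: [0.4903, -0.2045, 0.0399]
eef_rot: [-3.137, -0.001, 1.375]
force: [-0.3, 0.1, -0.2]
grip_width: 0.094
grip_force: 0.0
```

{"api": "apply_moves", "payload": {"deltas": [[255,0,0,0,0,0,0],[255,0,0,0,0,0,0],[255,0,0,0,0,0,0],[255,0,0,0,0,0,0],[255,0,0,0,0,0,0],[255,0,0,0,0,0,0],[255,0,0,0,0,0,0]]}}

```text
time_s: 2.6
ee_pos: [0.4917, -0.2052, 0.0425]
eef_rot: [3.141, 0.0, 1.375]
force: [-0.6, -0.2, 0.6]
grip_width: 0.0412
grip_force: 0.0
```

{"api": "apply_moves", "payload": {"deltas": [[255,0,0,0,0,0,0],[255,0,0,0,0,0,0],[255,0,0,0,0,0,0],[255,0,0,0,0,0,0],[255,0,0,0,0,0,0],[255,0,0,0,0,0,0]]}}

```text
time_s: 3.2
ee_pos: [0.4915, -0.2051, 0.0424]
eef_rot: [-3.141, -0.0, 1.375]
force: [-2.9, 1.6, 2.0]
grip_width: 0.014
grip_force: 40.0
```

{"api": "apply_moves", "payload": {"deltas": [[255,0,0,1,0,0,0],[255,0,0,2.5,0,0,0],[255,0,0,4,0,0,0],[255,0,0,4,0,0,0],[255,0,3,3.5,0,0,0],[255,1,4,3,0,0,0],[255,1,4,2,0,0,0],[255,1,4,1,0,0,0],[255,0.5,2,0,0,0,0],[255,0,0,0,0,0,0]]}}

```text
time_s: 4.2
ee_pos: [0.5267, -0.0336, 0.2525]
eef_rot: [3.141, -0.001, 1.378]
force: [0.6, -1.0, -3.2]
grip_width: 0.0139
grip_force: 40.0
```

{"api": "apply_moves", "payload": {"deltas": [[255,0,0,0,0,0,0],[255,0,0,0,0,0,0],[255,0,0,0,0,0,0],[255,0,0,0,0,0,0]]}}

```text
time_s: 4.6
ee_pos: [0.5264, -0.0366, 0.2518]
eef_rot: [-3.141, 0.0, 1.374]
force: [-0.3, 0.1, -3.4]
grip_width: 0.0133
grip_force: 40.0
```

Run:
```python
from station import ctrl
from h import *
o=ctrl.get_obs();c=ctrl.camera("wrist");np.savez("w2.npz",T=T_tool(o)@c['hand_eye'],**c)
cv2.imwrite("pics/w2.png",c["img"][:,:,::-1]);print(o['ee_pos'],o['eef_rot'],o['force'],o['moment'],o['time_s'])
s=ctrl.camera("side");np.savez("side1.npz",**s);s=ctrl.camera("scene");np.savez("scene1.npz",**s)
```

```text
[ 0.52636101 -0.03661934  0.25180077] [-3.14140040e+00  4.16938843e-05  1.37367990e+00] [-0.27031298  0.13375673 -3.35765241] [-0.04768578 -0.01594194 -0.03067566] 4.6
```

View pics/w2.png

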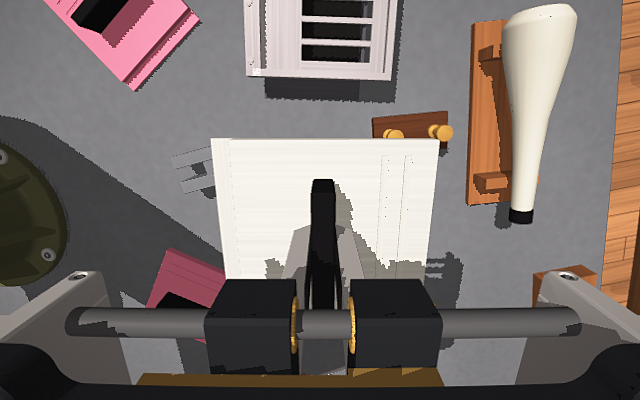

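The wrist view shows the cover held square, with the near half of the vent at the top: frame left edge x≈247, right edge x≈397, bottom y≈75. I'll zoom in on that.

Run:
```python
from h import *
np.set_printoptions(precision=4,suppress=True)
c=np.load('w2.npz');s=c['img'][0:105,240:405,::-1]
s=np.clip(s.astype(float)*1.0,0,255)
cv2.imwrite('pics/w2c.png',cv2.resize(s.astype(np.uint8),None,fx=4.8,fy=4.8,interpolation=0))
g=c['img'].mean(2).astype(int)
for r in (10,30,50): print(r,g[r,240:310].tolist(),g[r,365:402].tolist())
for x in (280,380): print(x,g[50:85,x].tolist())
```

```text
10 [130, 130, 123, 156, 210, 224, 219, 217, 219, 218, 221, 225, 221, 213, 218, 217, 218, 224, 233, 135, 96, 108, 113, 105, 90, 202, 230, 220, 218, 225, 223, 222, 216, 215, 220, 215, 220, 224, 222, 211, 216, 217, 217, 219, 217, 220, 220, 222, 217, 214, 220, 218, 214, 214, 211, 212, 218, 220, 212, 213, 230, 190, 34, 4, 11, 14, 14, 15, 15, 14] [96, 90, 73, 61, 62, 61, 56, 115, 194, 212, 203, 203, 204, 202, 207, 209, 201, 199, 202, 201, 205, 212, 150, 87, 168, 209, 210, 207, 208, 209, 218, 185, 71, 55, 62, 63, 58]
30 [136, 135, 133, 125, 169, 217, 219, 213, 217, 213, 214, 220, 224, 209, 208, 216, 211, 220, 227, 193, 74, 107, 114, 107, 108, 243, 228, 221, 217, 223, 223, 218, 216, 214, 216, 215, 217, 224, 221, 209, 211, 214, 215, 219, 218, 219, 219, 220, 216, 215, 218, 216, 215, 214, 212, 212, 216, 213, 209, 215, 234, 174, 1, 7, 13, 13, 14, 15, 16, 14] [92, 59, 62, 65, 60, 63, 144, 221, 208, 202, 204, 203, 205, 212, 208, 197, 200, 202, 201, 211, 191, 121, 123, 193, 214, 209, 209, 210, 215, 201, 114, 52, 61, 63, 60, 52, 117]
50 [137, 137, 137, 134, 127, 204, 219, 213, 211, 211, 204, 213, 219, 217, 205, 208, 206, 211, 221, 219, 87, 99, 110, 112, 103, 109, 173, 226, 219, 218, 217, 215, 212, 211, 212, 211, 212, 219, 217, 206, 208, 209, 209, 216, 217, 218, 218, 218, 214, 214, 215, 214, 216, 215, 210, 212, 214, 208, 209, 220, 215, 126, 1, 12, 16, 16, 15, 14, 16, 17] [62, 63, 63, 56, 72, 172, 217, 205, 205, 203, 200, 207, 209, 203, 196, 200, 198, 210, 209, 164, 92, 161, 216, 208, 207, 207, 210, 203, 140, 50, 63, 66, 65, 62, 51, 105, 140]
280 [208, 207, 207, 207, 207, 207, 206, 206, 206, 206, 206, 206, 205, 205, 205, 205, 206, 204, 205, 212, 215, 216, 214, 215, 217, 221, 189, 47, 49, 45, 47, 49, 49, 47, 46]
380 [200, 200, 201, 202, 202, 199, 200, 199, 198, 198, 197, 197, 198, 195, 195, 196, 195, 197, 199, 201, 201, 203, 205, 208, 207, 207, 207, 208, 214, 200, 81, 60, 64, 66, 66]
```

View pics/w2c.png

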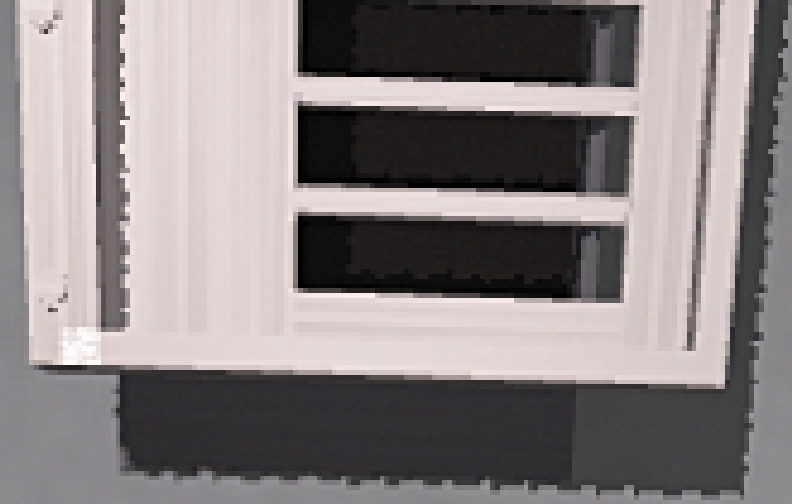

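Run:
```python
from h import *
np.set_printoptions(precision=4,suppress=True)
c=np.load('w2.npz');T=c['T']
L=lambda p,z=.048:onplane(c,p,z,T)[:,:2]
a=L([(243.4,10),(244.3,30),(245.3,50)]);t=L([(259.2,10),(259.6,30),(260.3,50)]);f=L([(387.3,10),(385.8,30),(384.4,50)]);b=L([(396.8,10),(394.7,30),(392.8,50)]);y=L([(280,77),(380,80.3)])
for n,p in zip(['outL','tip','far','outR','bot'],[a,t,f,b,y]):
    d=p[-1]-p[0];print(n,p.tolist(),np.degrees(np.arctan2(d[1],d[0])))
ang=np.arctan2(*(y[1]-y[0])[::-1]);ex=np.array([np.cos(ang),np.sin(ang)]);ey=np.array([-ex[1],ex[0]])
print('x:',[ (p@ex).mean() for p in (a,t,f,b)],'bot y',(y@ey))
xc=((a@ex).mean()+(b@ex).mean())/2;yc=(y@ey).mean()+.077
print('centre',xc*ex+yc*ey,ang)
# held cover in same picture: lip top edge z, corners
ee=np.array([.52636,-.03662,.2518]);z0=.2518-.0424
cz=z0+.012
q=np.array([(212,139),(439,139.5),(230,139)]);print('cover corners',onplane(c,q[:1],z0+.004,T),onplane(c,q[1:],cz,T))
```

```text
outL [[0.47941634486436613, 0.1667697136729137], [0.47514293167689853, 0.1471387506974668], [0.47083202269109087, 0.12692331049385835]] -102.15771741823761
tip [[0.4965444051139922, 0.16318830299529236], [0.4919878578908106, 0.1436339681120921], [0.48761297101015677, 0.12344913084088899]] -102.66682473344781
far [[0.6351756825009869, 0.13551228846222105], [0.6306698844233591, 0.1159348624361822], [0.6261649778180869, 0.0957679220601177]] -102.77395967067855
outR [[0.6455109459839342, 0.13354206786945416], [0.6404978414152622, 0.11404977889275855], [0.6355855405471783, 0.09395054718086114]] -104.07372798443878
bot [[0.5028829150039756, 0.09084829031721675], [0.616494399166627, 0.06453631009588277]] -13.039591041260957
x: [np.float64(0.4297247882191349), np.float64(0.4470007516579284), np.float64(0.5882945835871811), np.float64(0.5983281974275987)] bot y [0.202 0.202]
centre [0.5637 0.1558] -0.22758379678355947
cover corners [[0.4687 0.0408 0.2134]] [[0.6132 0.0123 0.2214]
 [0.4831 0.0386 0.2214]]
```

The vent measures well: 168.6 mm across the frame against a nominal 169, yaw ≈ -0.225, frame centre (0.564, 0.156). Now I'll go above it, tilted 15° with the lip down.

{"api": "apply_moves", "payload": {"deltas": [[255,0.64,3.2,0,0,0,-0.028],[255,0.64,3.2,0,0,0,0],[255,0.64,3.2,0,-0.0146,-0.0638,0],[255,0.64,3.2,0,-0.0146,-0.0638,0],[255,0.64,3.2,0,-0.0146,-0.0638,0],[255,0.62,3.2,0,-0.0146,-0.0638,0],[255,0,0,-2.9,0,0,0],[255,0,0,-2.9,0,0,0],[255,0,0,-2.9,0,0,0],[255,0,0,-1.9,0,0,0]]}}

```text
time_s: 5.75
ee_pos: [0.5639, 0.1559, 0.1437]
eef_rot: [2.882, 0.001, 1.347]
force: [0.2, -0.6, -3.3]
grip_width: 0.0133
grip_force: 40.0
```

{"api": "apply_moves", "payload": {"deltas": [[255,0,0,0,0,0,0],[255,0,0,0,0,0,0],[255,0,0,0,0,0,0],[255,0,0,0,0,0,0]]}}

```text
time_s: 6.15
ee_pos: [0.5652, 0.1561, 0.1472]
eef_rot: [2.878, -0.001, 1.347]
force: [-0.0, -0.5, -3.8]
grip_width: 0.014
grip_force: 40.0
```

```bash
cat >> h.py <<'E'
ex=np.array([.9748,-.2231,0]);ey=np.array([.2231,.9748,0])
def state(o):
    T=T_tool(o);p=o['ee_pos'];xc=T[:3,1];zc=-T[:3,2]  # cover x = tool y, cover z = -tool z
    P=p-.075*xc-.0424*zc; F=p+.075*xc-.0424*zc
    th=np.degrees(np.arcsin(xc[2])); yaw=np.arctan2(xc[1],xc[0])
    f=o['force']
    print('t',o['time_s'],'tcp',np.round(p,4),'lip u,v,w mm',np.round(1000*np.array([P@ex,P@ey,P[2]]),1),'far w',round(F[2]*1000,1),'tilt',round(th,2),'yaw',round(yaw,4),'roll',round(float(np.degrees(np.arcsin(T[2,0]))),2),'f u,v,w',np.round([f@ex,f@ey,f[2]],1),'m',np.round(o['moment'],2))
E
python3 - <<'E'
from station import ctrl
from h import *
o=ctrl.get_obs();state(o);c=ctrl.camera("wrist");np.savez("w3.npz",T=T_tool(o)@c['hand_eye'],**c)
s=ctrl.camera("side");S=ctrl.camera("scene")
a=cv2.resize(s["img"][180:300,230:370],None,fx=2.8,fy=2.8);b=cv2.resize(S["img"][130:250,310:450],None,fx=2.8,fy=2.8)
w=cv2.resize(c["img"][0:220,160:500],(566,366))
top=np.hstack([a,b]);out=np.zeros((336+220,784,3),np.uint8);out[:336]=top[:, :784]
w=cv2.resize(c["img"][:180,:],(784,220));out[336:]=w
cv2.imwrite("pics/m3.png",out[:,:,::-1])
E
```

```text
t 6.15 tcp [0.5652 0.1561 0.1472] lip u,v,w mm [454.7 278.3  86.7] far w 125.8 tilt 15.1 yaw -0.2243 roll 0.03 f u,v,w [ 0.1 -0.5 -3.8] m [ 0.01  0.31 -0.01]
```

View pics/m3.png

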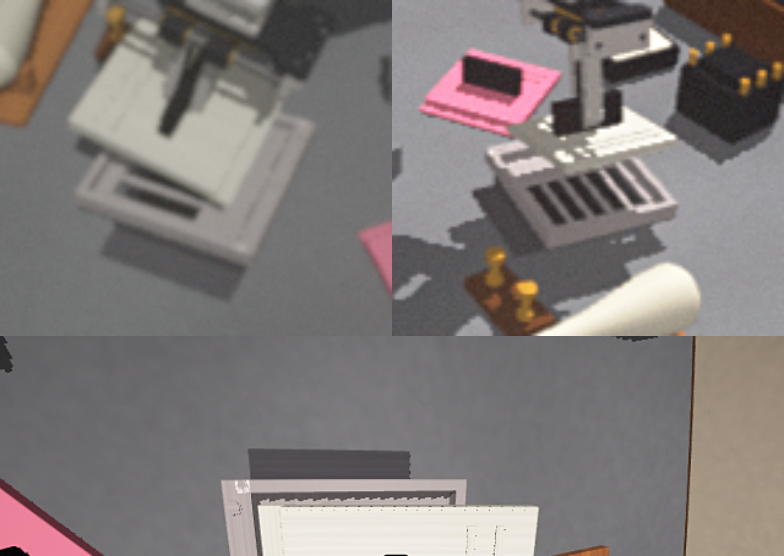

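The cover is tilted above the vent with the lip just inside the ledge. I'll lower it, feeling for the floor.

{"api": "apply_moves", "payload": {"deltas": [[255,0.29,-0.07,-1.2,0,0,0],[255,0,0,-1.2,0,0,0],[255,0,0,-1,0,0,0],[255,0,0,-0.3,0,0,0],[255,0,0,-0.3,0,0,0],[255,0,0,-0.3,0,0,0],[255,0,0,0,0,0,0],[255,0,0,0,0,0,0]]}}

```text
time_s: 7.1
ee_pos: [0.5677, 0.1554, 0.1031]
eef_rot: [2.879, 0.0, 1.347]
force: [-0.1, 0.4, -3.5]
grip_width: 0.0139
grip_force: 40.0
```

```bash
python3 -c "
from station import ctrl
from h import *
state(ctrl.get_obs())"
```

```text
t 7.1 tcp [0.5677 0.1554 0.1031] lip u,v,w mm [457.3 278.1  42.7] far w 81.6 tilt 15.02 yaw -0.224 roll -0.0 f u,v,w [-0.2  0.4 -3.5] m [0.04 0.26 0.02]
```

{"api": "apply_moves", "payload": {"deltas": [[255,0,0,-0.15,0,0,0],[255,0,0,-0.15,0,0,0],[255,0,0,-0.1,0,0,0],[255,0,0,0,0,0,0],[255,0,0,0,0,0,0]]}}

```text
time_s: 7.6
ee_pos: [0.5676, 0.1554, 0.0989]
eef_rot: [2.88, 0.0, 1.347]
force: [-0.1, 0.5, -4.0]
grip_width: 0.0137
grip_force: 40.0
```

{"api": "apply_moves", "payload": {"deltas": [[255,0,0,-0.1,0,0,0],[255,0,0,0,0,0,0],[255,0,0,0,0,0,0]]}}

```text
time_s: 7.9
ee_pos: [0.5676, 0.1554, 0.0979]
eef_rot: [2.88, 0.0, 1.347]
force: [-0.6, 1.2, -3.8]
grip_width: 0.0137
grip_force: 40.0
```

{"api": "apply_moves", "payload": {"deltas": [[255,0,0,-0.1,0,0,0],[255,0,0,0,0,0,0],[255,0,0,0,0,0,0]]}}

```text
time_s: 8.2
ee_pos: [0.5676, 0.1554, 0.0968]
eef_rot: [2.88, 0.0, 1.347]
force: [-0.2, 0.1, -4.1]
grip_width: 0.0139
grip_force: 40.0
```

{"api": "apply_moves", "payload": {"deltas": [[255,0,0,-0.06,0,0,0],[255,0,0,0,0,0,0],[255,0,0,0,0,0,0]]}}

```text
time_s: 8.5
ee_pos: [0.5677, 0.1554, 0.0964]
eef_rot: [2.88, 0.0, 1.347]
force: [-1.6, -0.2, -3.0]
grip_width: 0.0135
grip_force: 40.0
```

{"api": "apply_moves", "payload": {"deltas": [[255,0,0,-0.06,0,0,0],[255,0,0,0,0,0,0],[255,0,0,0,0,0,0]]}}

```text
time_s: 8.8
ee_pos: [0.5678, 0.1554, 0.0961]
eef_rot: [2.879, 0.0, 1.347]
force: [-1.0, -1.2, 3.9]
grip_width: 0.0137
grip_force: 40.0
```

Floor felt at TCP z≈0.0965, which agrees with the floor's 36 mm. I'll raise 1.2 mm and slide the lip under the ledge.

{"api": "apply_moves", "payload": {"deltas": [[255,0,0,0.15,0,0,0],[255,-0.2,0.045,0,0,0,0],[255,-0.2,0.045,0,0,0,0],[255,-0.2,0.045,0,0,0,0],[255,-0.2,0.045,0,0,0,0],[255,0,0,0,0,0,0],[255,0,0,0,0,0,0]]}}

```text
time_s: 9.5
ee_pos: [0.5596, 0.1572, 0.0972]
eef_rot: [2.88, 0.0, 1.347]
force: [1.0, -0.3, -3.7]
grip_width: 0.0136
grip_force: 40.0
```

{"api": "apply_moves", "payload": {"deltas": [[255,-0.15,0.034,0,0,0,0],[255,-0.15,0.034,0,0,0,0],[255,0,0,0,0,0,0],[255,0,0,0,0,0,0]]}}

```text
time_s: 9.9
ee_pos: [0.5566, 0.1579, 0.0972]
eef_rot: [2.88, 0.0, 1.347]
force: [1.1, -0.0, -3.5]
grip_width: 0.0138
grip_force: 40.0
```

{"api": "apply_moves", "payload": {"deltas": [[255,-0.15,0.034,0,0,0,0],[255,-0.1,0.023,0,0,0,0],[255,0,0,0,0,0,0],[255,0,0,0,0,0,0]]}}

```text
time_s: 10.3
ee_pos: [0.5541, 0.1584, 0.0972]
eef_rot: [2.88, 0.0, 1.347]
force: [0.8, 0.1, -3.5]
grip_width: 0.0138
grip_force: 40.0
```

```bash
python3 -c "
from station import ctrl
from h import *
state(ctrl.get_obs())"
```

```text
t 10.3 tcp [0.5541 0.1584 0.0972] lip u,v,w mm [443.3 278.   36.8] far w 75.6 tilt 15.0 yaw -0.2239 roll -0.01 f u,v,w [ 0.8  0.2 -3.5] m [ 0.02  0.26 -0.  ]
```

{"api": "apply_moves", "payload": {"deltas": [[255,-0.1,0.023,0,0,0,0],[255,-0.1,0.023,0,0,0,0],[255,0,0,0,0,0,0],[255,0,0,0,0,0,0]]}}

```text
time_s: 10.7
ee_pos: [0.5521, 0.1589, 0.0972]
eef_rot: [2.88, 0.0, 1.347]
force: [-0.2, 0.3, -3.0]
grip_width: 0.0135
grip_force: 40.0
```

{"api": "apply_moves", "payload": {"deltas": [[255,-0.1,0.023,0,0,0,0],[255,0,0,0,0,0,0],[255,0,0,0,0,0,0]]}}

```text
time_s: 11.0
ee_pos: [0.5511, 0.1591, 0.0972]
eef_rot: [2.88, 0.0, 1.347]
force: [-1.0, 0.1, -3.9]
grip_width: 0.0137
grip_force: 40.0
```

{"api": "apply_moves", "payload": {"deltas": [[255,-0.1,0.023,0,0,0,0],[255,0,0,0,0,0,0],[255,0,0,0,0,0,0]]}}

```text
time_s: 11.3
ee_pos: [0.55, 0.1594, 0.0972]
eef_rot: [2.88, 0.0, 1.347]
force: [0.4, 0.4, -4.2]
grip_width: 0.0137
grip_force: 40.0
```

P u ≈ 439.1 mm, 8 mm past the ledge tip, with no contact yet.

{"api": "apply_moves", "payload": {"deltas": [[255,-0.07,0.016,0,0,0,0],[255,0,0,0,0,0,0],[255,0,0,0,0,0,0]]}}

```text
time_s: 11.6
ee_pos: [0.5494, 0.1595, 0.0972]
eef_rot: [2.88, 0.0, 1.347]
force: [0.0, 0.8, -4.0]
grip_width: 0.0139
grip_force: 40.0
```

{"api": "apply_moves", "payload": {"deltas": [[255,-0.07,0.016,0,0,0,0],[255,0,0,0,0,0,0],[255,0,0,0,0,0,0]]}}

```text
time_s: 11.9
ee_pos: [0.5487, 0.1597, 0.0972]
eef_rot: [2.88, 0.0, 1.347]
force: [-0.0, 0.9, -2.7]
grip_width: 0.0138
grip_force: 40.0
```

{"api": "apply_moves", "payload": {"deltas": [[255,-0.07,0.016,0,0,0,0],[255,0,0,0,0,0,0],[255,0,0,0,0,0,0]]}}

```text
time_s: 12.2
ee_pos: [0.5482, 0.1597, 0.0973]
eef_rot: [2.879, 0.0, 1.347]
force: [2.0, -1.7, -3.3]
grip_width: 0.0139
grip_force: 40.0
```

{"api": "apply_moves", "payload": {"deltas": [[255,-0.05,0.011,0,0,0,0],[255,0,0,0,0,0,0],[255,0,0,0,0,0,0]]}}

```text
time_s: 12.5
ee_pos: [0.548, 0.1598, 0.0974]
eef_rot: [2.879, 0.0, 1.347]
force: [5.9, -2.0, -4.8]
grip_width: 0.0137
grip_force: 40.0
```

```bash
python3 -c "
from station import ctrl
from h import *
state(ctrl.get_obs())"
```

```text
t 12.5 tcp [0.548  0.1598 0.0974] lip u,v,w mm [437.1 277.9  37. ] far w 76.0 tilt 15.07 yaw -0.224 roll -0.0 f u,v,w [ 6.2 -0.6 -4.8] m [-0.67 -0.89 -0.15]
```

Wall felt at lip u≈437.3 mm (predicted 438.2), with the lip fully under the ledge. I'll back off to mid-play, then swing down about the lip.

{"api": "apply_moves", "payload": {"deltas": [[255,0.2,-0.046,0,0,0,0],[255,0,0,0,0,0,0],[255,0.15,-0.034,-0.165,0.0058,0.0255,0],[255,0.15,-0.034,-0.165,0.0058,0.0255,0],[255,0.141,-0.032,-0.173,0.0058,0.0255,0],[255,0.141,-0.032,-0.173,0.0058,0.0255,0],[255,0,0,0,0,0,0],[255,0,0,0,0,0,0]]}}

```text
time_s: 13.3
ee_pos: [0.5554, 0.158, 0.0902]
eef_rot: [2.985, 0.0, 1.347]
force: [-0.8, -0.0, -3.9]
grip_width: 0.0137
grip_force: 40.0
```

```bash
python3 -c "
from station import ctrl
from h import *
state(ctrl.get_obs())"
```

```text
t 13.3 tcp [0.5554 0.158  0.0902] lip u,v,w mm [438.7 277.9  36.6] far w 60.0 tilt 9.0 yaw -0.2242 roll -0.03 f u,v,w [-0.8 -0.2 -3.9] m [0.01 0.13 0.01]
```

{"api": "apply_moves", "payload": {"deltas": [[255,0.133,-0.03,-0.18,0.0058,0.0255,0],[255,0.133,-0.03,-0.18,0.0058,0.0255,0],[255,0.083,-0.019,-0.124,0.0039,0.017,0],[255,0.083,-0.019,-0.124,0.0039,0.017,0],[255,0,0,0,0,0,0],[255,0,0,0,0,0,0]]}}

```text
time_s: 13.9
ee_pos: [0.5596, 0.1571, 0.0842]
eef_rot: [3.072, 0.0, 1.347]
force: [0.1, -0.7, -3.5]
grip_width: 0.0138
grip_force: 40.0
```

```bash
python3 -c "
from station import ctrl
from h import *
state(ctrl.get_obs())"
```

```text
t 13.9 tcp [0.5596 0.1571 0.0842] lip u,v,w mm [438.6 277.9  36.6] far w 47.1 tilt 4.01 yaw -0.224 roll -0.02 f u,v,w [ 0.2 -0.6 -3.5] m [-0.04  0.    0.  ]
```

{"api": "apply_moves", "payload": {"deltas": [[255,0.08,-0.018,-0.126,0.0039,0.017,0],[255,0,0,0,0,0,0],[255,0.077,-0.018,-0.128,0.0039,0.017,0],[255,0,0,0,0,0,0],[255,0,0,0,0,0,0]]}}

```text
time_s: 14.4
ee_pos: [0.5612, 0.1568, 0.0817]
eef_rot: [3.107, 0.0, 1.347]
force: [-0.0, 0.7, -3.3]
grip_width: 0.0137
grip_force: 40.0
```

{"api": "apply_moves", "payload": {"deltas": [[255,0.076,-0.017,-0.129,0.0039,0.017,0],[255,0,0,0,0,0,0],[255,0,0,0,0,0,0]]}}

```text
time_s: 14.7
ee_pos: [0.562, 0.1566, 0.0804]
eef_rot: [3.124, 0.0, 1.347]
force: [0.3, -0.3, -3.5]
grip_width: 0.0138
grip_force: 40.0
```

```bash
python3 -c "
from station import ctrl
from h import *
state(ctrl.get_obs())"
```

```text
t 14.7 tcp [0.562  0.1566 0.0804] lip u,v,w mm [438.7 278.   36.7] far w 39.3 tilt 1.01 yaw -0.224 roll -0.01 f u,v,w [ 0.4 -0.2 -3.5] m [-0.04 -0.03  0.01]
```

{"api": "apply_moves", "payload": {"deltas": [[255,0.073,-0.017,-0.13,0.0039,0.017,0],[255,0,0,0,0,0,0],[255,0,0,0,0,0,0]]}}

```text
time_s: 15.0
ee_pos: [0.5627, 0.1564, 0.0791]
eef_rot: [3.141, 0.0, 1.347]
force: [0.6, 0.1, -3.3]
grip_width: 0.0136
grip_force: 40.0
```

{"api": "apply_moves", "payload": {"deltas": [[255,0,0,-0.05,0,0,0],[255,0,0,0,0,0,0],[255,0,0,0,0,0,0]]}}

```text
time_s: 15.3
ee_pos: [0.5627, 0.1565, 0.0787]
eef_rot: [3.141, 0.0, 1.347]
force: [0.9, -0.1, -3.2]
grip_width: 0.0139
grip_force: 40.0
```

```bash
python3 -c "
from station import ctrl
from h import *
state(ctrl.get_obs())"
```

```text
t 15.3 tcp [0.5627 0.1565 0.0787] lip u,v,w mm [438.6 278.   36.3] far w 36.3 tilt 0.01 yaw -0.2239 roll -0.01 f u,v,w [ 0.9  0.1 -3.2] m [-0.03 -0.04 -0.01]
```

{"api": "apply_moves", "payload": {"deltas": [[255,0,0,-0.03,0,0,0],[255,0,0,0,0,0,0],[255,0,0,0,0,0,0]]}}

```text
time_s: 15.6
ee_pos: [0.5627, 0.1565, 0.0784]
eef_rot: [3.141, 0.0, 1.347]
force: [0.0, -0.8, -3.6]
grip_width: 0.0136
grip_force: 40.0
```

{"api": "apply_moves", "payload": {"deltas": [[255,0,0,-0.04,0,0,0],[255,0,0,0,0,0,0],[255,0,0,0,0,0,0]]}}

```text
time_s: 15.9
ee_pos: [0.5627, 0.1565, 0.0784]
eef_rot: [3.141, 0.0, 1.347]
force: [-3.5, -0.4, 5.4]
grip_width: 0.0138
grip_force: 40.0
```

Contact on the floor: the cover is lying flat. I'll relieve the load and release.

{"api": "apply_moves", "payload": {"deltas": [[255,0,0,0.02,0,0,0],[255,0,0,0,0,0,0]], "grip_force": 8}}

```text
time_s: 16.1
ee_pos: [0.5627, 0.1565, 0.0784]
eef_rot: [3.141, 0.0, 1.347]
force: [-3.2, -0.2, 4.7]
grip_width: 0.0138
grip_force: 8.0
```

{"api": "apply_moves", "payload": {"deltas": [[200,0,0,0,0,0,0],[150,0,0,0,0,0,0],[100,0,0,0,0,0,0],[60,0,0,0,0,0,0],[60,0,0,0,0,0,0],[60,0,0,0,0,0,0]]}}

```text
time_s: 16.7
ee_pos: [0.5627, 0.1565, 0.0782]
eef_rot: [3.141, 0.0, 1.347]
force: [0.4, -0.1, 0.0]
grip_width: 0.0567
grip_force: 0.0
```

{"api": "apply_moves", "payload": {"deltas": [[60,0,0,0,0,0,0],[60,0,0,1,0,0,0],[60,0,0,3,0,0,0],[60,0,0,4,0,0,0],[60,0,0,4,0,0,0],[60,0,-2,4,0,0,0],[60,0,-4,1,0,0,0],[60,0,-4,0,0,0,0],[60,0,-3,0,0,0,0],[60,0,0,0,0,0,0]]}}

```text
time_s: 17.7
ee_pos: [0.5626, 0.0235, 0.2492]
eef_rot: [3.14, 0.0, 1.343]
force: [0.0, 0.4, 0.2]
grip_width: 0.0717
grip_force: 0.0
```

Run:
```python
from station import ctrl
from h import *
o=ctrl.get_obs();c=ctrl.camera("wrist");s=ctrl.camera("side");S=ctrl.camera("scene");print(o['ee_pos'],o['grip_width'])
a=cv2.resize(s["img"][180:300,230:370],None,fx=2.8,fy=2.8);b=cv2.resize(S["img"][130:250,310:450],None,fx=2.8,fy=2.8)
w=cv2.resize(c["img"][0:110,180:490],(784,260))
cv2.imwrite("pics/m4.png",np.vstack([np.hstack([a,b]),w])[:,:,::-1])
```

```text
[0.56261118 0.02352102 0.24916192] 0.07174434271693464
```

View pics/m4.png

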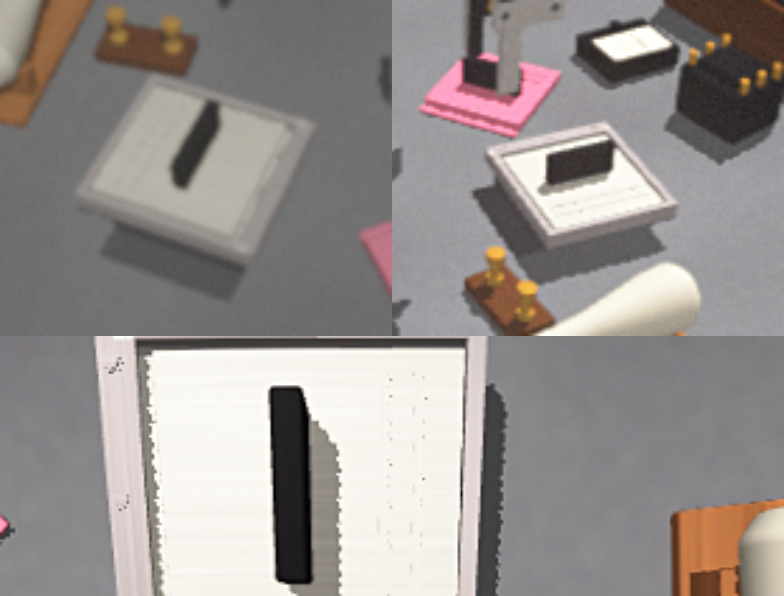

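All three views show the cover flush in the frame, with the lip under the ledge, the gripper clear and the bystanders in place.

```bash
python3 -c "
from station import ctrl
print(ctrl.hand_in())"
```

```text
the job is handed in; nothing more can be done
None
```

The cover is hooked under the ledge and lying flush in the frame, the gripper is clear, nothing else looks disturbed in the final pictures, and the job was handed in at about 18 s of the 48 s; the judge's result was not shown.

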